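# Put the condenser away in the latched glassware drawer

## Task

Put the glass condenser that lies on the bench away in the bench-top drawer unit. The drawer is held shut by a sprung thumb catch somewhere in its pull: feel for it, keep it slid to the left while you draw the drawer out, and do not force anything. Lay the condenser in the empty front pair of notches, beside the one already stored, then push the drawer gently fully home so that it latches, without shifting the beaker.

Things in the scene. Friction and masses are not known exactly. Their poses are not given: they have to be found in the camera images.
- drawer_unit: white steel bench-top drawer unit, 340 wide (y) x 230 deep (x) x 106 high, fixed; origin at the middle of its underside; its front faces -x and its y points left. It has one drawer as wide as the unit, whose front panel stands 8 mm proud of the carcass. A tape roll, 68 across and 18 high, lies fixed on its top towards the back.
- drawer (a joint): how far the drawer is pulled out (m): 0 shut, 0.155 at its stop; it slides along -x of the unit with 1 to 3 N of friction. Shut, it has about 1 mm of play, then the bolt of the catch holds it.
- pull_middle (a point): middle of the floor of the drawer's pull (moves with the drawer, axes like the unit's). The pull is an aluminium channel open at the top along the front panel's upper edge: 312 long inside (y), floor 64 above the bench. Panel 17 to +x, inner face of the lip 17 to -x; lip 4 thick, its top 20 above this point. Panel's top edge 32, unit's top 42 above this point.
- pull_left_end (a point): left end of the same channel floor (156 left of pull_middle). Between pull_middle and here sits the thumb catch: a black tab 24 (x) x 10 (y), standing in the middle of the channel's width, from 4 to 18 above its floor. At rest the tab's middle lies somewhere from 0 to 80 left of pull_middle; its place differs each time and is not reported, so it must be seen or felt.
- catch (a joint): how far the thumb catch is slid left (m): 0 at rest, 0.012 at its hard stop; spring 3 N rising to 6 N. Slid by over 8 mm it frees the bolt; hold it so until the drawer is out 15 mm. It springs back; the bolt snaps in by itself when the drawer is pushed shut (about 5 to 10 N).
- front_notches (a point): the empty place: point midway between the two front notches at the height of their seats (32 above the bench, 16 above the drawer floor; drawer sides 20 high, 150 left and right); axes like the unit's; moves with the drawer, 62 behind the panel's back face, whose top edge is 64 above this point. The condenser lies across the two ribs along y, either way round.
- rear_notches (a point): the same for the rear notches, 70 behind the front ones, where the other condenser lies. The two white ribs that bear the notches are 8 thick and stand 70 left and 70 right of these points; each notch is 34 wide in x between round-topped tines 18 high, 9 thick.
- condenser: the clear glass condenser to put away, lying on the bench, left of the path of the drawer: a tube 274 long along its y, jacket 26 across (x) x 33 high x 190 long, thinner ends 20 thick, hose stubs that point obliquely up, to 49 high; 0.19 kg; origin under its middle at its underside, the middle of the jacket is 1 to -x. Grasp it across the jacket at the middle.
- stored_condenser: a like condenser in the rear notches of the drawer; same origin and axes; it stays there
- beaker: glass beaker, 72 across, 93 high, standing left of the unit, beyond the condenser; origin at the middle of its underside
- water_bath: water bath on the right of the bench, about 200 x 200, with a clamp above it and a tall retort stand with a ring behind it (rods to over 400 high, clamp and ring reaching some 150 out to all sides); not part of the job, fixed: swing the arm round in front of it, not over it. Origin at the middle of its underside.

How it is judged:
By the outcome, as a careful person would: the job done as asked, in the order asked, and still so for the second after the job is handed in, with the robot touching nothing.
It also fails if it takes over 72 s, if anything falls off the work surface, if the arm or the gripper's body presses on something with over 40 N, if the wrist force passes 120 N, or if a joint passes its speed limit or range.

## Robot

A 7-joint arm with a two-finger parallel gripper is mounted at the origin on a cart in front of the work surface, level with it; the furniture and walls round the work are solid. World frame = base frame: x ahead of the robot, y to its left, z up, the work surface at z = 0. Lengths are in m, angles in rad, forces in N, time in s.
With the tool pointing down it reaches from about 0.4 to 0.925 m from the base axis. Payload 4.1 kg.
Tool frame: the origin (TCP) lies at the very end of the fingers, on their centre line; the grasp point (between the pads) lies 19 mm behind it; z points along the fingers, y is the line along which they close (so a half turn about z gives the same grasp; the last joint's range is limited). The gripper opens to 85 mm and grips with 20 to 120 N. Pads are 22 mm wide; open, the fingers measure 114 mm over their backs; the gripper's body (76 mm by 85 mm) begins 54 mm behind the grasp point. The pads swing forward as they close: fully open they stand 13 mm farther back than shut.
Start: joints at [-1.379, 0.398, 0.045, 1.537, -0.019, 1.207, -0.051], TCP at [0.186, 0.623, 0.231] pointing down, gripper open.
Joint ranges: [-2.82, 2.82], [-0.49, 2.23], [-1.37, 1.46], [0, 2.46], [-1.36, 4.5], [0.23, 2], [-2.94, 2.94]. Speed limits (rad/s): [2.57, 2.57, 3.14, 3.14, 3.14, 3.14, 3.14].

## Interface

Orientations are given as a rotation vector (axis times angle).
In Python, from workcell import arm, effector, eyes, models gives the robot as it stands. Calls block until the motion is done:
- arm.move_ptp(position, orientation): joint-space move of the TCP to a pose.
- arm.movel(position, rotation=None, feed=0.15): straight line of the TCP; rotation=None keeps the orientation; feed is the mean speed in m/s.
- arm.set_joints(angles): joint-space move.
- effector.command_gripper(opening): finger opening in m; the grip force is fixed at half the most; returns when the fingers have stopped.
- arm.hold(seconds).
- arm.ik(position, orientation): joint angles nearest the present ones, or None.
- eyes.capture(name): name is "side" or "top"; returns (picture, depth): 384x512x3 uint8, blue, green, red; 384x512 float32, m along the optical axis (not along the pixel's ray), 0 where there is no reading.
- eyes.camera_model(name): a dict with "vfov" (degrees; the focal length in pixels is half the picture's height over the tangent of half this angle, whatever the lens; pixels are square), "cx", "cy" (the principal point, pixels), "eye" and "attitude" of the camera in the world. Camera axes: x right, y down, z forward; pixel columns grow to the right and rows downward; lengths in m; the calibration is good to about 2 mm. A picture is of the moment at which its call begins. camera_model takes no time and is no camera call.
A pose or a line that the arm cannot do raises arm.PlanningError and nothing moves.
- arm.sign_off(): hands the job in; it is judged then, once.
Trained networks look in the newest picture that a camera, given by its name, has taken for a name from the list of things; names that differ only in an ending like _2 or _b are one class to them, and where a whole thing is asked for, a point or a joint stands for the part that bears it (a point fixed in the world has none). Each returns a list of dicts, best first, with "score" (0 to 1); they miss things now and then, are a little off and sometimes report something else, mostly with a low value. They report only what shows in the picture. A call takes as long as a camera call.
- models.spot_in(camera, thing): "box" ([left, top, right, bottom] in pixels, round what is visible of it).
Readings, each from a call of its own:
- arm.read_time_s(): time.
- arm.read_joints(): joint angles.
- arm.read_qd(): joint speeds.
- arm.read_tau(): joint torques, N m.
- arm.read_position(): TCP position.
- arm.read_eef_rot(): TCP orientation.
- arm.read_wrist_force(): force on the tool from outside, world axes, zero at the start.
- arm.read_ft_torque(): the same for the moment, N m.
- arm.read_width(): finger opening in m.
- arm.read_grip_force(): force on a finger pad.
Only numpy, scipy, OpenCV 4.12 (cv2) and the standard library are available. Lean on these libraries where they do the work, as an engineer would, in place of code of your own. Each camera call takes 0.05 s, during which the arm holds its last target. There are 200 camera calls.

## Working session

There is one attempt and no reset: what is moved stays moved. The work goes in short steps, each a Python script; the robot and the scene stay as the last script left them, time stands still between calls to the robot, and variables do not carry over. Pictures are saved under pics/ and viewed, at most 10 in all, crops included, and the job is handed in when it is done.

```bash
ls; mkdir -p pics
python3 - <<'E'
from workcell import arm,effector,eyes,models
import cv2,numpy as np
for n in("top","side"):
    p,d=eyes.capture(n); cv2.imwrite(f"pics/{n}0.png",p); np.save(f"pics/{n}0.npy",d)
    print(n,eyes.camera_model(n))
    for t in("drawer_unit","pull_middle","catch","condenser","stored_condenser","beaker","water_bath"):
        print(t,[(np.round(r["box"]).tolist(),round(r["score"],2)) for r in models.spot_in(n,t)[:2]])
print(arm.read_time_s(),arm.read_eef_rot(),arm.read_wrist_force())
E
```

```text
pics
workcell.py
top {'vfov': 45.877576522574806, 'cx': 261.9257129117988, 'cy': 197.57937515073576, 'eye': array([0.37235959, 0.10600019, 1.4798458 ]), 'attitude': array([-2.13604581,  2.10181267, -0.20658577])}
drawer_unit [([213.0, 124.0, 320.0, 213.0], 0.83)]
pull_middle [([210.0, 196.0, 320.0, 214.0], 0.92)]
catch [([227.0, 201.0, 298.0, 208.0], 0.49)]
condenser [([170.0, 210.0, 188.0, 294.0], 0.67)]
stored_condenser []
beaker [([177.0, 166.0, 204.0, 192.0], 0.83), ([215.0, 198.0, 320.0, 216.0], 0.64)]
water_bath []
side {'vfov': 47.967304003962646, 'cx': 259.90088646380354, 'cy': 192.3611534860814, 'eye': array([0.27846052, 0.75843478, 1.02061453]), 'attitude': array([-0.65747864,  2.76256604, -0.90135608])}
drawer_unit [([150.0, 109.0, 296.0, 233.0], 0.65)]
pull_middle [([223.0, 132.0, 292.0, 233.0], 0.73)]
catch [([239.0, 153.0, 279.0, 213.0], 0.56)]
condenser [([215.0, 271.0, 319.0, 309.0], 0.82)]
stored_condenser []
beaker [([173.0, 223.0, 208.0, 258.0], 0.88)]
water_bath []
0.8 [4.55043019e-01 3.10837426e+00 3.27429259e-04] [0.30108171 0.10970836 0.00713413]
```

Run:
```python
import cv2,numpy as np
a=cv2.imread("pics/top0.png");b=cv2.imread("pics/side0.png")
A=cv2.resize(a[110:310,150:350],(600,600),interpolation=2); cv2.imwrite("pics/tc.png",A)
B=cv2.resize(b[95:320,120:340],(587,600),interpolation=2); cv2.imwrite("pics/sc.png",B)
```

```text
(no output)
```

View pics/tc.png

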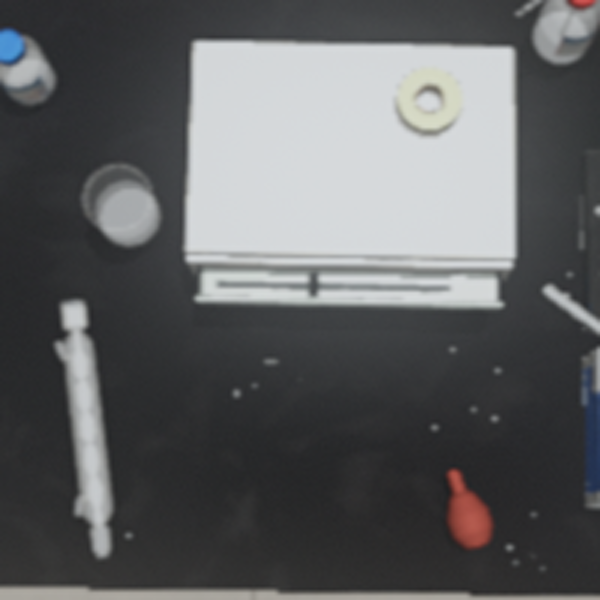

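View pics/sc.png

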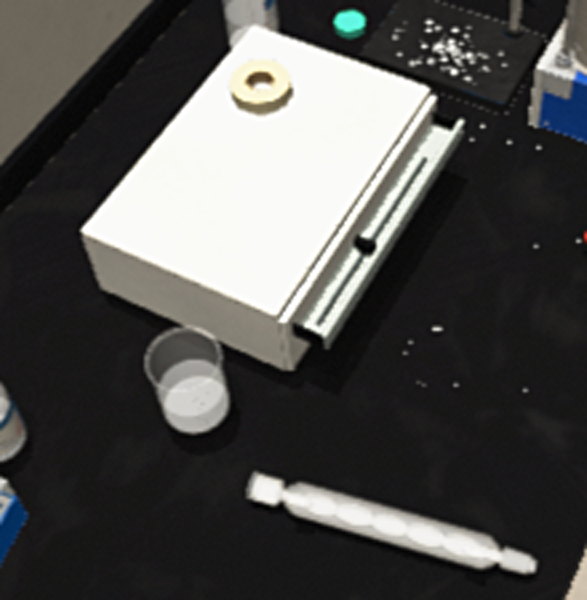

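View pics/top0.png

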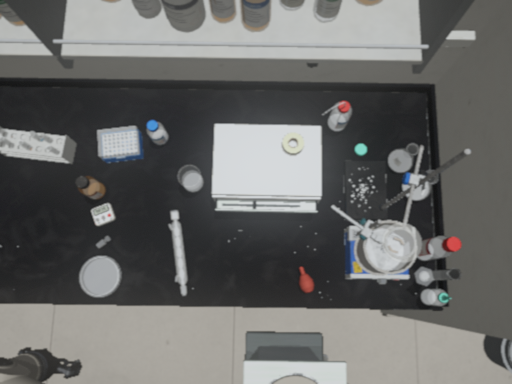

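```bash
cat > h.py <<'E'
from workcell import arm,effector,eyes,models
import cv2,numpy as np
from scipy.spatial.transform import Rotation as Ro
CM={}
def cm(n):
    if n not in CM:
        m=eyes.camera_model(n); CM[n]=(192/np.tan(np.radians(m["vfov"]/2)),m["cx"],m["cy"],np.array(m["eye"]),Ro.from_rotvec(m["attitude"]).as_matrix())
    return CM[n]
def ray(n,uv):
    f,cx,cy,e,R=cm(n); uv=np.atleast_2d(uv).astype(float)
    return e,np.c_[(uv[:,0]-cx)/f,(uv[:,1]-cy)/f,np.ones(len(uv))]@R.T
def onplane(n,uv,z):
    e,d=ray(n,uv); return e+d*((z-e[2])/d[:,2])[:,None]
def tri(uvs):
    A=np.zeros((3,3));b=np.zeros(3);rs=[]
    for n,uv in uvs.items():
        e,d=ray(n,uv); d=d[0]/np.linalg.norm(d[0]); P=np.eye(3)-np.outer(d,d); A+=P;b+=P@e; rs.append((e,P))
    x=np.linalg.solve(A,b); return x,[np.linalg.norm(P@(x-e)) for e,P in rs]
def cloud(n,d):
    v,u=np.mgrid[:384,:512]; e,r=ray(n,np.c_[u.ravel(),v.ravel()]); X=e+r*d.ravel()[:,None]; X[d.ravel()==0]=np.nan; return X.reshape(384,512,3)
def down(yaw): return (Ro.from_euler("z",yaw)*Ro.from_euler("x",np.pi)).as_rotvec()
E
python3 - <<'E'
from h import *
np.set_printoptions(precision=4,suppress=True)
for n,(u0,v0,u1,v1) in {"top":(200,110,335,225),"side":(140,95,310,240)}.items():
    X=cloud(n,np.load(f"pics/{n}0.npy")); Z=X[...,2]
    s=np.zeros(Z.shape,bool); s[v0:v1,u0:u1]=1
    m=s&(abs(Z-.106)<.008)
    P=X[m]; print(n,"top n",m.sum(),"z",np.median(P[:,2]))
    mm=cv2.morphologyEx(m.astype(np.uint8),cv2.MORPH_CLOSE,np.ones((5,5)))
    img=cv2.imread(f"pics/{n}0.png").min(2)
    vs,us=np.nonzero(m); Q=onplane(n,np.c_[us,vs],.106)[:,:2]
    r=cv2.minAreaRect((Q*1000).astype(np.float32)); print("rect",r,cv2.boxPoints(r))
# condenser: bright mask projected
for n,(u0,v0,u1,v1) in {"top":(165,205,192,298),"side":(210,265,325,312)}.items():
    g=cv2.imread(f"pics/{n}0.png").min(2); s=np.zeros(g.shape,bool); s[v0:v1,u0:u1]=1; m=s&(g>75)
    vs,us=np.nonzero(m); uv=np.c_[us,vs]
    for z in(.0,.016,.03):
        Q=onplane(n,uv,z)[:,:2]; r=cv2.minAreaRect((Q*1000).astype(np.float32)); print(n,"cond z",z,m.sum(),r)
    X=cloud(n,np.load(f"pics/{n}0.npy")); print("depth z pct",np.nanpercentile(X[m][:,2],[5,25,50,75,95]),"xy",np.nanmedian(X[m],0))
# triangulated tab (crop reads), beaker
print("tab",tri({"top":(150+314/3,110+285/3),"side":(120+365*220/587,95+243*225/600)}))
print("tab z.082",onplane("top",(150+314/3,110+285/3),.082),onplane("side",(120+365*220/587,95+243*225/600),.082))
c=lambda x,y:(120+x*220/587,95+y*225/600); t=lambda x,y:(150+x/3,110+y/3)
for k,a,b in(("lipL",(195,300),(325,347)),("lipR",(502,305),(462,122)),("unitFL",(186,257),(280,320)),("unitFR",(514,262),(432,95)),("unitBL",(193,42),(82,233)),("unitBR",(515,47),(258,27)),("condfar",(73,301),(250,490)),("condnear",(102,555),(535,567))):
    print(k,*tri({"top":t(*a),"side":c(*b)}))
print("bk",onplane("top",(190.5,179.5),.05))
E
```

```text
top top n 7332 z 0.10717143714870225
rect ((786.3648071289062, 74.51917266845703), (383.6401062011719, 288.6224365234375), 89.75332641601562) [[ 641.2291 -116.6778]
 [ 929.8489 -117.9204]
 [ 931.5005  265.7162]
 [ 642.8807  266.9587]]
side top n 7361 z 0.10694210648332692
rect ((854.8179931640625, 81.00393676757812), (378.553466796875, 429.2920837402344), 89.04512023925781) [[ 637.0475 -104.6694]
 [1066.2799 -111.8236]
 [1072.5885  266.6773]
 [ 643.3561  273.8315]]
top cond z 0.0 890 ((479.26422119140625, 379.4674072265625), (282.1064758300781, 43.46936798095703), 9.4702730178833)
top cond z 0.016 890 ((478.1083984375, 376.51068115234375), (279.0563659667969, 42.99940872192383), 9.470272064208984)
top cond z 0.03 890 ((477.0970153808594, 373.923583984375), (276.3875427246094, 42.588191986083984), 9.470272064208984)
depth z pct [0.001  0.0248 0.0293 0.033  0.0388] xy [0.4777 0.3716 0.0293]
side cond z 0.0 1293 ((484.12060546875, 365.9955749511719), (283.3644104003906, 34.4032096862793), 9.610696792602539)
side cond z 0.016 1293 ((480.8965148925781, 372.1478271484375), (278.92218017578
[... 560 characters left out ...]
3320122612827319), np.float64(0.0003320122612828026)]
unitFL [0.6491 0.2641 0.0976] [np.float64(0.0006663543385677997), np.float64(0.0006663543385679781)]
unitFR [ 0.6499 -0.0767  0.0915] [np.float64(3.1746997562301404e-05), np.float64(3.174699756237404e-05)]
unitBL [0.881  0.2645 0.102 ] [np.float64(0.00032180985344100607), np.float64(0.0003218098534409245)]
unitBR [ 0.8796 -0.0796  0.0995] [np.float64(0.002678730930837731), np.float64(0.0026787309308378094)]
condfar [0.6156 0.3966 0.0053] [np.float64(1.7237094808044747e-05), np.float64(1.7237094808179287e-05)]
condnear [0.3433 0.3495 0.0156] [np.float64(0.0004579770580895642), np.float64(0.00045797705808945364)]
bk [[0.7102 0.3409 0.05  ]]
```

Run:
```python
from h import *
np.set_printoptions(precision=4,suppress=True)
g=cv2.imread("pics/top0.png").min(2)
# subpixel edges of the unit top in image: left col edge, right, back
def edge(prof): d=np.abs(np.diff(prof.astype(float))); i=d.argmax(); w=d[max(i-2,0):i+3]; return max(i-2,0)+(w*np.arange(len(w))).sum()/w.sum()+.5
L=[(205+edge(g[v,205:222]),v) for v in range(130,190,2)]; R=[(312+edge(g[v,312:332]),v) for v in range(130,190,2)]; B=[(u,115+edge(g[115:135,u])) for u in range(220,315,3)]
for k,E in(("L",L),("R",R),("B",B)):
    P=onplane("top",E,.106); a=0 if k!="B" else 1
    c=np.polyfit(P[:,a],P[:,1-a],1); print(k,"slope",c[0],"mid",np.median(P,0))
F=[(u,204+edge(g[204:220,u])) for u in range(220,315,3)]; P=onplane("top",F,.084); print("lip outer",np.polyfit(P[:,1],P[:,0],1),np.median(P,0))
for y in(0,np.pi): print(y,arm.ik([.626,.095,.2],down(y)),arm.ik([.479,.373,.2],down(np.radians(9.7)+np.pi/2+y)), arm.ik([.6,.095,.2],down(np.pi/2+y)))
```

```text
L slope -0.0027934650310599742 mid [0.7641 0.2661 0.106 ]
R slope -0.0038129686369528567 mid [ 0.7697 -0.0761  0.106 ]
B slope 0.004309972407652087 mid [0.8825 0.0979 0.106 ]
lip outer [0.0096 0.6041] [0.6044 0.0937 0.084 ]
0 [-0.7856  0.5072  0.8021  1.632  -0.389   1.1696 -1.4627] [-1.033   0.3684  0.3896  1.6897 -0.153   1.1136 -0.4299] [-0.7439  0.4223  0.6882  1.6943 -0.292   1.1301  0.0272]
3.141592653589793 [-0.5623  0.4268  0.4658  1.6262 -0.2063  1.1376  1.5253] [-0.633   0.3484 -0.1266  1.6784  0.0479  1.1178  2.5378] [ 0.5845  0.5812 -1.1552  1.6588  0.5533  1.2721  2.4613]
```

Run:
```python
from h import *
np.set_printoptions(precision=4,suppress=True)
effector.command_gripper(0.0); print(arm.read_time_s(), arm.read_width())
arm.move_ptp([.6265,.095,.17],down(0)); print(arm.read_time_s(),arm.read_position(),arm.read_wrist_force())
arm.movel([.6265,.095,.092],feed=.1)
f0=arm.read_wrist_force(); print(f0)
for z in(.086,.080,.075,.071):
    arm.movel([.6265,.095,z],feed=.04); f=arm.read_wrist_force()-f0; print(z,f,arm.read_time_s())
    if np.linalg.norm(f)>3: break
p=arm.read_position()
for i in range(1,10):   # feel lip
    arm.movel([p[0]-.001*i,p[1],p[2]],feed=.02); f=arm.read_wrist_force()-f0; print(-i,f,arm.read_position(),arm.read_time_s())
    if abs(f[0])>2.0: break
```

```text
1.5667 -0.00010753619098110735
4.0167 [0.6264 0.0966 0.1698] [0.6256 0.5054 1.1483]
[-0.3791 -0.4857  0.204 ]
0.086 [ 1.0276  0.6481 -0.6716] 5.25
0.08 [ 0.4611 -0.2645 -0.6184] 5.55
0.075 [-1.0133  0.8961 -0.1417] 5.825
0.071 [-0.3612  0.5814 -0.5103] 6.075
-1 [ 0.4834 -0.3525 -0.5004] [0.6252 0.095  0.0707] 6.325
-2 [ 0.1896  1.3949 -0.16  ] [0.6242 0.095  0.0707] 6.575
-3 [ 0.1528  0.7462 -0.7715] [0.6232 0.095  0.0707] 6.825
-4 [0.2017 0.1616 0.2841] [0.6222 0.095  0.0707] 7.075
-5 [ 1.7089 -0.2449 -0.3365] [0.6216 0.095  0.0707] 7.325
-6 [ 3.383   0.3949 -2.0689] [0.621  0.0949 0.0708] 7.575
```

Run:
```python
from h import *
np.set_printoptions(precision=4,suppress=True)
X,Z=.626,.071
arm.movel([X,.095,Z],feed=.04); f0=np.mean([arm.read_wrist_force() for _ in range(5)],0)
y=.103; arm.movel([X,y,Z],feed=.06); hit=None
while y<.15:
    y+=.002; arm.movel([X,y,Z],feed=.03); f=np.mean([arm.read_wrist_force() for _ in range(3)],0)-f0
    print(round(y,4),f,arm.read_position(),arm.read_time_s())
    if hit is None and f[1]<-2: hit=y
    if f[1]<-8 or (hit and y>hit+.0095): break
```

```text
0.105 [-0.7868  0.4657  0.645 ] [0.6259 0.1052 0.071 ] 8.4
0.107 [-0.4934 -0.7462 -0.4737] [0.626  0.1071 0.071 ] 8.65
0.109 [-0.0918 -0.2217  1.2722] [0.626  0.1093 0.071 ] 8.9
0.111 [-0.3894  0.0368  0.4453] [0.626  0.1112 0.071 ] 9.15
0.113 [-0.7009 -0.1734  0.6909] [0.626  0.1132 0.071 ] 9.4
0.115 [-0.4964 -1.2533 -0.1824] [0.626  0.1148 0.071 ] 9.65
0.117 [-0.0665 -2.9474 -0.0105] [0.6261 0.1159 0.071 ] 9.9
0.119 [ 0.8398 -4.9133  0.2019] [0.6261 0.1183 0.071 ] 10.15
0.121 [-0.1941 -3.001  -1.011 ] [0.626  0.1208 0.071 ] 10.4
0.123 [ 1.2075 -4.4909 -0.594 ] [0.626  0.1227 0.071 ] 10.65
0.125 [ 0.6115 -6.3127 -0.1436] [0.626  0.1245 0.071 ] 10.9
0.127 [ 0.8696 -5.5037 -1.4693] [0.6261 0.1262 0.071 ] 11.15
```

Run:
```python
from h import *
np.set_printoptions(precision=4,suppress=True)
Y,Z=.1272,.071
f0=arm.read_wrist_force()
ok=True
for x in(.622,.619,.616,.612,.607,.602,.596):
    arm.movel([x,Y,Z],feed=.03); f=arm.read_wrist_force(); p=arm.read_position(); print(x,f-f0,p,arm.read_time_s())
    if abs(f[0]-f0[0])>12: ok=False; break
if ok:
    arm.movel([.53,Y,Z],feed=.06); print(arm.read_wrist_force()-f0,arm.read_position())
    for x in(.50,.485,.475,.47):
        arm.movel([x,Y-.004,Z],feed=.05); f=arm.read_wrist_force()-f0; print(x,f,arm.read_position(),arm.read_time_s())
        if abs(f[0])>7: break
```

```text
0.622 [-1.368   0.5895  2.1185] [0.6219 0.1264 0.0712] 11.4333
0.619 [-1.9451  0.246   1.507 ] [0.619  0.1264 0.0713] 11.6833
0.616 [-0.8719 -0.3907  2.0118] [0.616  0.1264 0.0713] 11.9333
0.612 [-1.2255 -0.5409  3.1548] [0.6119 0.1265 0.0713] 12.2167
0.607 [-1.4748 -0.5585  1.7403] [0.6069 0.1266 0.0714] 12.5333
0.602 [-0.8918  0.2764  3.3062] [0.6018 0.1266 0.0713] 12.85
0.596 [-1.7359 -0.3743  3.1406] [0.5957 0.1266 0.0713] 13.2
[ 0.0482 -0.2014  3.0176] [0.5303 0.127  0.0714]
0.5 [-1.3311  0.9312  2.2012] [0.5    0.1235 0.0711] 15.2083
0.485 [-2.5788  0.7498  3.4772] [0.4842 0.1234 0.0708] 15.6583
0.475 [-2.5756  1.4971  4.6076] [0.4743 0.1233 0.0709] 16.0083
0.47 [-1.0805  0.8455  3.8467] [0.4695 0.1232 0.0709] 16.2583
```

Run:
```python
from h import *
np.set_printoptions(precision=4,suppress=True)
arm.movel([.474,.119,.071],feed=.05); arm.movel([.474,.119,.16],feed=.15)
effector.command_gripper(.06)
yaw=np.radians(9.7)+np.pi/2
arm.move_ptp([.479,.373,.16],down(yaw)); print(arm.read_position(),arm.read_time_s())
for n in("top","side"):
    p,d=eyes.capture(n); cv2.imwrite(f"pics/{n}1.png",p); np.save(f"pics/{n}1.npy",d)
a=cv2.imread("pics/top1.png")[110:310,180:340];cv2.imwrite("pics/tc1.png",cv2.resize(a,None,fx=3,fy=3,interpolation=2))
```

```text
[0.4795 0.3716 0.1599] 19.0083
```

View pics/tc1.png

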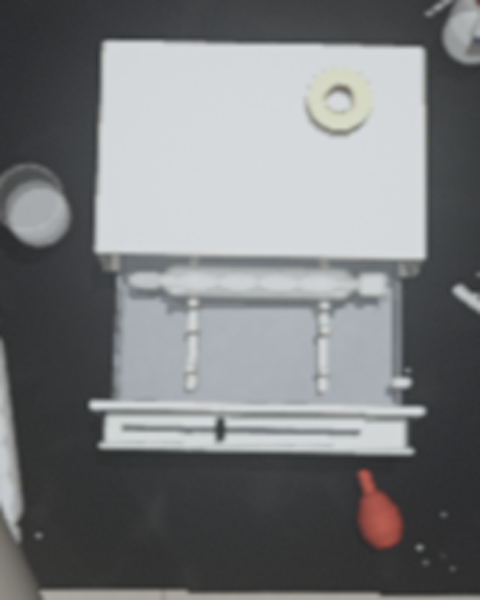

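Run:
```python
from h import *
np.set_printoptions(precision=3,suppress=True,linewidth=150)
X=cloud("top",np.load("pics/top1.npy"));g=cv2.imread("pics/top1.png").min(2)
for c in(243,244,288):
    print(c); print(np.array([[v,*X[v,c],g[v,c]] for v in range(198,252)])[:, [0,1,2,3,4]])if c==244 else print(np.c_[X[198:252,c,0],X[198:252,c,2]][::1].T)
t=lambda x,y:(180+x/3,110+y/3)
print("stored axis",onplane("top",[t(150,281),t(250,283),t(372,285)],.048)); print("panel back top",onplane("top",[t(93,402),t(423,407)],.096),"front",onplane("top",[t(93,408),t(423,413)],.096))
b=cv2.imread("pics/side1.png")[100:320,140:380];cv2.imwrite("pics/sc1.png",cv2.resize(b,None,fx=2.7,fy=2.7,interpolation=2))
```

```text
243
[[0.65  0.646 0.643 0.639 0.635 0.632 0.63  0.626 0.624 0.62  0.619 0.62  0.613 0.609 0.608 0.605 0.603 0.599 0.596 0.592 0.586 0.584 0.58  0.58
  0.577 0.573 0.57  0.567 0.564 0.56  0.557 0.554 0.551 0.546 0.542 0.539 0.537 0.534 0.531 0.528 0.525 0.522 0.519 0.517 0.514 0.51  0.5   0.497
  0.494 0.493 0.49  0.488 0.484 0.481]
 [0.059 0.066 0.062 0.065 0.07  0.068 0.064 0.069 0.062 0.065 0.055 0.026 0.052 0.055 0.043 0.036 0.028 0.034 0.032 0.038 0.054 0.051 0.054 0.035
  0.028 0.035 0.033 0.033 0.033 0.037 0.036 0.035 0.031 0.045 0.052 0.053 0.044 0.039 0.036 0.036 0.034 0.03  0.026 0.017 0.018 0.022 0.095 0.093
  0.097 0.068 0.066 0.064 0.066 0.066]]
244
[[198.      0.65    0.166   0.062 149.   ]
 [199.      0.645   0.165   0.067 163.   ]
 [200.      0.642   0.165   0.07  184.   ]
 [201.      0.639   0.165   0.067 198.   ]
 [202.      0.636   0.165   0.066 205.   ]
 [203.      0.632   0.165   0.068 207.   ]
 [204.      0.63    0.165   0.065 207.   ]
 [205.      0.626   0.165   0.069 203.   ]
 [206.      0.624   0.165   0.059 193.   ]
 [207.      0.62    0.165   0.062 181.   ]

[... 2062 characters left out ...]
0.569 0.565 0.563 0.559 0.556 0.553 0.55  0.545 0.541 0.538 0.539 0.536 0.533 0.529 0.526 0.522 0.52  0.516 0.513 0.51  0.499
  0.496 0.493 0.493 0.49  0.486 0.484]
 [0.054 0.058 0.069 0.066 0.066 0.066 0.063 0.067 0.076 0.074 0.058 0.055 0.051 0.047 0.055 0.043 0.028 0.034 0.028 0.033 0.038 0.051 0.051 0.045
  0.03  0.03  0.031 0.034 0.038 0.034 0.033 0.034 0.036 0.028 0.044 0.051 0.055 0.016 0.017 0.014 0.019 0.02  0.018 0.013 0.019 0.021 0.018 0.098
  0.1   0.099 0.064 0.066 0.066 0.063]]
stored axis [[ 0.633  0.211  0.048]
 [ 0.633  0.104  0.048]
 [ 0.633 -0.027  0.048]]
panel back top [[ 0.499  0.261  0.096]
 [ 0.499 -0.074  0.096]] front [[ 0.492  0.261  0.096]
 [ 0.493 -0.074  0.096]]
```

View pics/sc1.png

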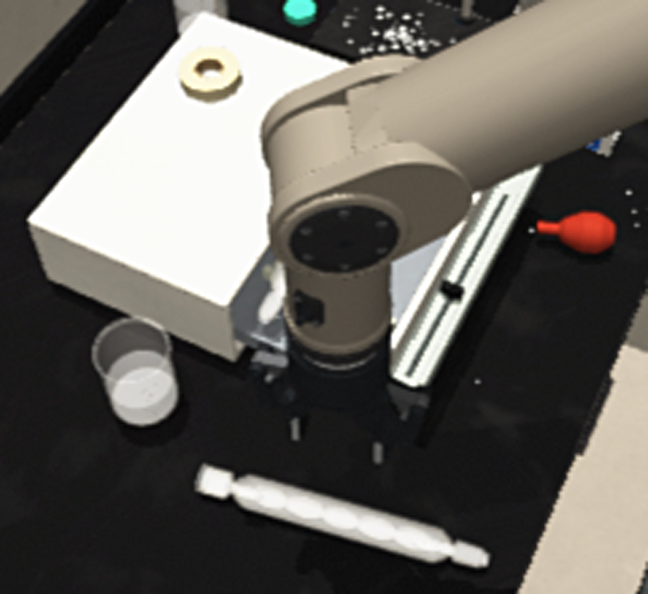

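Run:
```python
from h import *
np.set_printoptions(precision=4,suppress=True)
arm.movel([.479,.3735,.05],feed=.2); f0=arm.read_wrist_force()
for z in(.015,.006,.002):
    arm.movel([.479,.3735,z],feed=.08); f=arm.read_wrist_force()-f0; print(z,f,arm.read_position())
    if abs(f[2])>5: break
effector.command_gripper(0.0); print("w",arm.read_width(),arm.read_grip_force(),arm.read_time_s())
arm.movel([.479,.3735,.03],feed=.06); print(arm.read_wrist_force()-f0,arm.read_width())
arm.movel([.479,.3735,.12],feed=.15);print(arm.read_wrist_force()-f0,arm.read_width(),arm.read_ft_torque(),arm.read_time_s())
for n in("top","side"):
    p,d=eyes.capture(n); cv2.imwrite(f"pics/{n}2.png",p); np.save(f"pics/{n}2.npy",d)
b=cv2.imread("pics/side2.png")[100:340,140:380];cv2.imwrite("pics/sc2.png",cv2.resize(b,None,fx=2.5,fy=2.5,interpolation=2))
```

```text
0.015 [-22.2657 -15.1698  81.3741] [0.4807 0.3749 0.0275]
w -0.00026328863468313366 42.501483841915615 20.9917
[-2.6978 -1.2662 24.3912] 8.971420308655353e-05
[ 0.9695  0.1035 -2.0391] -0.0001133798849782332 [ 0.0407 -0.0163  0.0308] 22.1417
```

View pics/sc2.png

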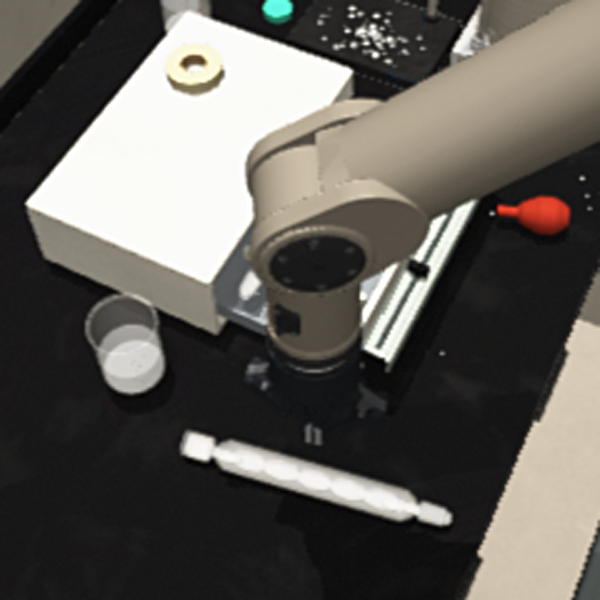

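Run:
```python
from h import *
np.set_printoptions(precision=4,suppress=True)
arm.movel([.44,.50,.2],feed=.3)
arm.move_ptp([.40,.55,.2],down(np.radians(9.7)))
effector.command_gripper(.06)
for n,(u0,v0,u1,v1) in {"top":(165,205,192,298),"side":(205,260,335,318)}.items():
    p,d=eyes.capture(n); cv2.imwrite(f"pics/{n}3.png",p); np.save(f"pics/{n}3.npy",d)
    for i in(0,3):
        g=cv2.imread(f"pics/{n}{i}.png").min(2); s=np.zeros(g.shape,bool); s[v0:v1,u0:u1]=1
        m=(s&(g>75)).astype(np.uint8); k,lab,st,_=cv2.connectedComponentsWithStats(m); m=lab==1+st[1:,4].argmax()
        vs,us=np.nonzero(m); Q=onplane(n,np.c_[us,vs],.016)[:,:2]; print(n,i,m.sum(),cv2.minAreaRect((Q*1000).astype(np.float32)))
print(arm.read_time_s(),arm.read_joints())
b=cv2.hconcat([cv2.imread("pics/top3.png")[190:310,150:250],cv2.imread("pics/side3.png")[220:340,200:340]]);cv2.imwrite("pics/c3.png",cv2.resize(b,None,fx=3.3,fy=3.3,interpolation=2))
for y in(0,np.pi): print(arm.ik([.479,.373,.1],down(np.radians(9.7)+y)),arm.ik([.563,.095,.1],down(np.pi/2+y)))
```

```text
top 0 890 ((478.1083984375, 376.51068115234375), (279.0563659667969, 42.99940872192383), 9.470272064208984)
top 3 894 ((480.018310546875, 377.1205139160156), (278.77191162109375, 42.42499542236328), 9.470272064208984)
side 0 1293 ((480.8965148925781, 372.1478271484375), (278.92218017578125, 33.863868713378906), 9.610676765441895)
side 3 2511 ((474.62237548828125, 336.4361572265625), (312.37274169921875, 114.05488586425781), 26.586400985717773)
24.9583 [-1.4781  0.5721  0.7152  1.507  -0.3894  1.2086 -2.1043]
[-1.2484  0.5512  0.702   1.7894 -0.4262  0.9581 -1.7701] [-0.6494  0.4417  0.5199  1.8743 -0.2753  0.8966  0.0027]
[-0.7206  0.4484 -0.015   1.7749  0.0082  0.9184  1.0011] [-0.9855  0.6314  1.0288  1.8817 -0.6427  1.0041 -2.815 ]
```

View pics/c3.png

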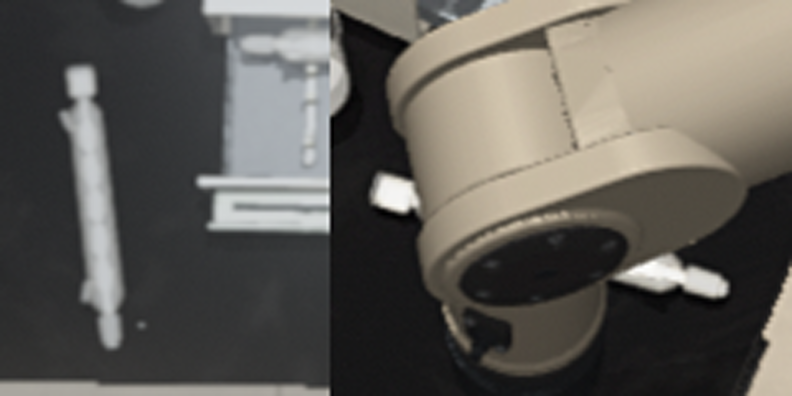

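Run:
```python
from h import *
np.set_printoptions(precision=4,suppress=True)
C=[.4805,.3735]
arm.move_ptp([*C,.1],down(np.radians(9.7)));arm.movel([*C,.05],feed=.2); f0=arm.read_wrist_force(); ok=True
for z in(.035,.026,.018,.010,.003):
    arm.movel([*C,z],feed=.06); f=arm.read_wrist_force()-f0; print(z,f,arm.read_position())
    if abs(f[2])>5: ok=False;break
if ok:
    effector.command_gripper(0.0); print("w",arm.read_width(),arm.read_grip_force(),arm.read_wrist_force()-f0,arm.read_time_s())
    if arm.read_width()>.015:
        arm.movel([*C,.03],feed=.06); print(arm.read_wrist_force()-f0,arm.read_width())
        arm.movel([*C,.23],feed=.2);print(arm.read_wrist_force()-f0,arm.read_width(),arm.read_ft_torque(),arm.read_time_s())
        print(arm.read_position())
        for n in("top","side"):
            p,d=eyes.capture(n); cv2.imwrite(f"pics/{n}4.png",p); np.save(f"pics/{n}4.npy",d)
```

```text
0.035 [-0.3167 -0.0816 -0.8062] [0.4805 0.3734 0.035 ]
0.026 [ 0.2314  0.2259 -0.5299] [0.4802 0.3732 0.0255]
0.018 [-0.313   0.973  -1.2841] [0.4801 0.3733 0.0175]
0.01 [0.1593 0.3163 0.0867] [0.4801 0.3733 0.0095]
0.003 [-0.1018  0.5943 -0.9247] [0.4802 0.3733 0.0025]
w 0.025456709201421297 59.83291983604431 [0.6402 0.9144 0.4189] 28.1667
[-1.2569  1.14   -2.0307] 0.02541881273652614
[-0.1682  0.2429 -3.1031] 0.025454154228813333 [-0.0528  0.0146 -0.0099] 29.9167
[0.4796 0.3731 0.2286]
```

Run:
```python
from h import *
np.set_printoptions(precision=4,suppress=True)
P=[.563,.095]; yaw=np.pi/2-.003
arm.move_ptp([*P,.22],down(yaw)); print(arm.read_position(),arm.read_time_s(),arm.read_width())
arm.movel([*P,.085],feed=.15); f0=np.mean([arm.read_wrist_force() for _ in range(4)],0)
for n in("top","side"):
    p,d=eyes.capture(n); cv2.imwrite(f"pics/{n}5.png",p); np.save(f"pics/{n}5.npy",d)
a=cv2.imread("pics/top5.png")[170:270,200:340];b=cv2.imread("pics/side5.png")[130:290,180:400]
cv2.imwrite("pics/c5.png",cv2.vconcat([cv2.resize(a,(400,286),interpolation=2),cv2.resize(b,(400,291),interpolation=2)]))
print(arm.read_position())
```

```text
[0.5629 0.0958 0.2198] 31.5917 0.025480366323679955
[0.564  0.0951 0.0862]
```

View pics/c5.png

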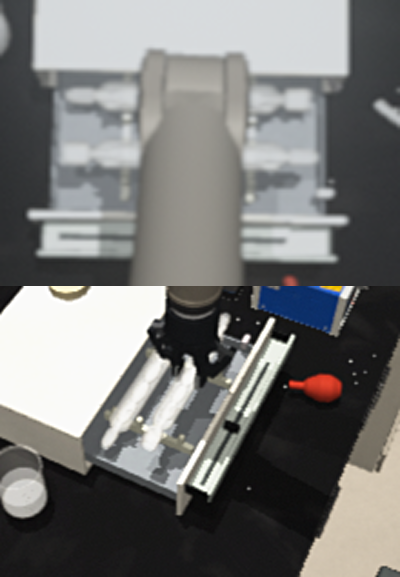

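Condenser is held level, parallel to the stored one and above the front notches. Lowering it.

Run:
```python
from h import *
np.set_printoptions(precision=4,suppress=True)
P=[.563,.095]; f0=np.mean([arm.read_wrist_force() for _ in range(4)],0); z=.06
arm.movel([*P,z],feed=.08)
while z>.034:
    z-=.003 if z>.042 else .0015
    arm.movel([*P,z],feed=.04); f=np.mean([arm.read_wrist_force() for _ in range(3)],0)-f0; print(round(z,4),f,arm.read_position())
    if f[2]>3: break
print(arm.read_time_s(),arm.read_width())
```

```text
0.057 [-0.9098 -0.8711 -0.5596] [0.5631 0.095  0.057 ]
0.054 [-1.3    -0.7874 -0.2725] [0.5628 0.095  0.0539]
0.051 [-0.3527 -0.8115  0.6917] [0.5628 0.095  0.0508]
0.048 [-1.0533 -0.6903 -0.6604] [0.5628 0.095  0.0478]
0.045 [-1.4431 -0.4237 -0.7144] [0.5628 0.095  0.0448]
0.042 [-0.4563 -1.3789  0.0664] [0.5628 0.095  0.0418]
0.0405 [-1.8571 -0.0368 -0.2672] [0.563  0.095  0.0404]
0.039 [-1.3553  0.3764 -0.7512] [0.5629 0.095  0.0389]
0.0375 [-0.3861 -0.1317 -0.1945] [0.5629 0.095  0.0374]
0.036 [-0.7007  0.0474  0.6097] [0.5629 0.095  0.0359]
0.0345 [-0.9787 -1.3273  5.5203] [0.5639 0.095  0.0353]
35.95 0.025525704342908635
```

Run:
```python
from h import *
np.set_printoptions(precision=4,suppress=True)
effector.command_gripper(.05); print(arm.read_width(),arm.read_wrist_force())
arm.movel([.563,.095,.20],feed=.15); 
effector.command_gripper(0.0)
arm.move_ptp([.475,.092,.16],down(0)); print(arm.read_position(),arm.read_time_s())
for n in("top","side"):
    p,d=eyes.capture(n); cv2.imwrite(f"pics/{n}6.png",p); np.save(f"pics/{n}6.npy",d)
a=cv2.imread("pics/top6.png")[170:270,200:340];b=cv2.imread("pics/side6.png")[130:290,180:400]
cv2.imwrite("pics/c6.png",cv2.vconcat([cv2.resize(a,(400,286),interpolation=2),cv2.resize(b,(400,291),interpolation=2)]))
```

```text
0.04985678580506543 [ 0.0355 -0.6222 -0.2136]
[0.4754 0.0922 0.1602] 39.4583
```

View pics/c6.png

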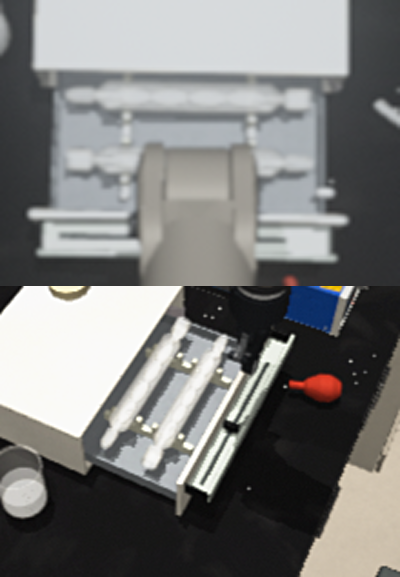

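Run:
```python
from h import *
np.set_printoptions(precision=4,suppress=True)
Y=.092; f0=np.mean([arm.read_wrist_force() for _ in range(4)],0)
arm.movel([.475,Y,.095],feed=.15)
for z in(.082,.072):
    arm.movel([.475,Y,z],feed=.06); f=arm.read_wrist_force()-f0; print(z,f)
    if abs(f[2])>5: raise SystemExit
arm.movel([.486,Y,.072],feed=.03); print(arm.read_wrist_force()-f0,arm.read_position())
for x in(.53,.58,.612):
    arm.movel([x,Y,.072],feed=.05); f=arm.read_wrist_force()-f0; print(x,f,arm.read_position())
    if f[0]<-12: raise SystemExit
while x<.642:
    x+=.002; arm.movel([x,Y,.072],feed=.02); f=np.mean([arm.read_wrist_force() for _ in range(2)],0)-f0; print(round(x,4),f,arm.read_position()[0],arm.read_time_s())
    if f[0]<-14: break
```

```text
0.082 [-0.0798 -0.4994 -0.7788]
0.072 [-0.222   1.0007  0.1463]
[-0.4514  0.2004 -0.4293] [0.4864 0.0919 0.0721]
0.53 [-0.3844 -0.291  -0.2565] [0.5305 0.0921 0.0723]
0.58 [-0.0506  0.6222  0.0982] [0.5804 0.092  0.0723]
0.612 [-6.5046  1.0973  2.1523] [0.6116 0.0919 0.0718]
0.614 [-7.1762  0.5572  3.2072] 0.6129637360712494 44.5667
0.616 [-6.7225  0.3082  3.7975] 0.61465402362424 44.8167
0.618 [-7.3715 -0.9394  4.1285] 0.6164320086917513 45.0667
0.62 [-7.3867  0.1044  3.6952] 0.6182113519052348 45.3167
0.622 [-3.5238  0.1331 -1.8725] 0.6217063226459377 45.5667
0.624 [-2.4688 -0.6935 -2.0764] 0.6241384630930893 45.8167
0.626 [-2.319   0.0207 -2.2022] 0.6259907425975305 46.0667
0.628 [-3.9387 -0.2268 -3.2395] 0.6280461081851693 46.3167
0.63 [ 0.6993  0.8593 -0.8443] 0.6319094614056507 46.5667
0.632 [-1.0689  0.2158  0.5533] 0.6332274471000158 46.8167
0.634 [-0.5024 -0.6397 -0.2072] 0.6342035819538001 47.0667
0.636 [-5.2572  1.2794  2.8599] 0.6341535725629699 47.3167
0.638 [-9.0816  0.6394  5.2302] 0.6341247131258797 47.5667
0.64 [-14.1343   0.2879   9.4564] 0.6340816495537953 47.8167
```

Run:
```python
from h import *
np.set_printoptions(precision=4,suppress=True)
Y,Z=.092,.072
arm.movel([.626,Y,Z],feed=.05); f0=np.mean([arm.read_wrist_force() for _ in range(4)],0); x=.623
while x>.6165:
    x-=.001; arm.movel([x,Y,Z],feed=.02); f=np.mean([arm.read_wrist_force() for _ in range(3)],0)-f0; print(round(x,4),f,arm.read_position()[0])
    if f[0]>5: break
arm.movel([.632,Y,Z],feed=.05); arm.movel([.637,Y,Z],feed=.02); print(arm.read_wrist_force()-f0,arm.read_position())
arm.movel([.629,Y,Z],feed=.05); arm.movel([.628,Y,.2],feed=.15)
arm.move_ptp([.40,.45,.25],down(np.pi/10)); 
for n in("top","side"):
    p,d=eyes.capture(n); cv2.imwrite(f"pics/{n}7.png",p)
g=[cv2.imread(f"pics/top{i}.png").astype(int) for i in(0,7)]
for nm,s in(("unit+pull",np.s_[120:218,208:325]),("beaker",np.s_[160:196,172:207])):
    d=abs(g[0][s]-g[1][s]).max(2); print(nm,d.mean(),np.percentile(d,99),d.max())
print(arm.read_time_s(),arm.read_position(),arm.read_wrist_force())
cv2.imwrite("pics/c7.png",cv2.resize(g[1][110:310,150:350].astype(np.uint8),(500,500),interpolation=2))
```

```text
0.622 [0.4696 0.5941 0.5724] 0.6220181107871505
0.621 [ 1.8697 -0.4419 -0.3705] 0.6213814356352435
0.62 [ 4.4409 -0.8614 -2.6909] 0.620938601436245
0.619 [ 6.0922  0.2012 -5.1591] 0.6208124957303403
[-6.2154 -0.3694  3.4433] [0.6341 0.092  0.0716]
unit+pull 0.5877376591662306 2.0 9
beaker 1.0634920634920635 3.410000000000082 4
53.1417 [0.4014 0.4485 0.25  ] [-0.0742  0.2271 -0.1626]
```

View pics/c7.png

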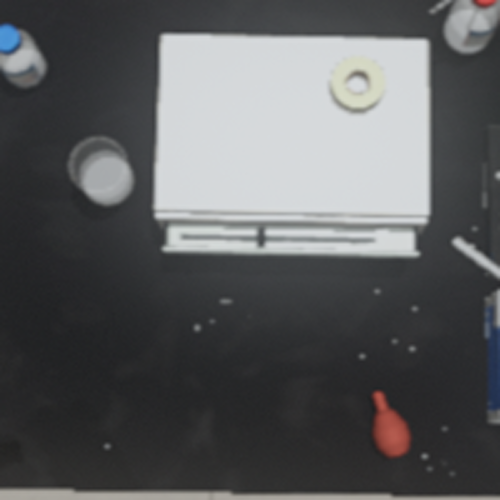

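The final picture shows the drawer shut. The pull test shows it latched, with under 1 mm of play, and the beaker hasn't moved.

```bash
python3 -c "
from workcell import arm
print(arm.sign_off())"
```

```text
the job is handed in; nothing more can be done
None
```

The condenser is in the front notches, the drawer is shut and latched, the beaker has not moved, and I handed the job in at about 53 s; one slip on the way was that I first came down with the gripper turned 90° wrong, pressing the fingertips on the glass with about 85 N at the wrist and shifting the condenser 2 mm along the bench, with no damage visible in the pictures.

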